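# Rinse the spindle bearings: load the wash tub, hold its lid as a splash guard

## Robot

A 6-joint arm with a two-finger parallel gripper is mounted at the origin on a cart in front of the work surface, level with it; the furniture and walls round the work are solid. World frame = base frame: x ahead of the robot, y to its left, z up, the work surface at z = 0. Lengths are in mm, angles in rad, forces in N, time in s.
With the tool pointing down it reaches from about 300 to 775 mm from the base axis. Payload 14.6 kg.
Tool frame: the origin (TCP) lies on the centre line of the jaws, within the pads' length; the fingertips stand 8 mm ahead of it and the grasp point (between the pads) lies 11 mm behind it; z points along the fingers, y is the line along which they close (so a half turn about z gives the same grasp; the last joint's range is limited). The gripper opens to 94 mm and grips with 3 to 60 N. Pads are 16 mm wide; open, the fingers measure 119 mm over their backs; the gripper's body (75 mm by 177 mm) begins 78 mm behind the grasp point.
Start: joints at [-0.067, 0.3, 1.521, -0, 1.321, -0.067], TCP at [549.99, -0.002, 213.446] pointing down, gripper open.
Joint ranges: [-3.03, 3.03], [-0.79, 2.21], [0.23, 2.52], [-1.04, 4.18], [0, 3.07], [-2.55, 2.55]. Speed limits (rad/s): [2.22, 2.22, 2.57, 3.14, 3.14, 3.14].

## Interface

Orientations are given as [roll, pitch, yaw] about the fixed x, y, z axes, in that order (R = Rz(yaw) Ry(pitch) Rx(roll)).
In Python, from cell import manip gives the robot as it stands.
- The arm moves only by the tool jog_arm, never from a script. Its argument "rows" is one flat list of numbers, 7 for each row, row after row: the shift along the world's x, y, z in cm, then the turn, a rotation vector about the world's x, y, z in rad, then the closure, from 0 (fully open) to 1 (shut). In form: [dx, dy, dz, rx, ry, rz, fingers, dx, dy, dz, rx, ry, rz, fingers, ...]. A call has 1 to 20 rows; each row shifts and turns the commanded pose from where the row before left it; what a row does not reach is not made up. A row lasts 1/12 s, in which the tool goes at most 41.7 mm and 7.16 degrees, less where a joint would pass 70% of its speed; a pose out of reach is approached as far as the arm can. A call with a gripper value outside its range is refused whole. The fingers move at their own pace and stop on an object; "newtons" is the grip in N (left out, the last holds). Time passes only in rows, so rows that do not move let the fingers close. It gives the time, the measured TCP pose, the force, the opening and the grip force at its end, in the units of the state.
- manip.read_state(): the state, without advancing time (a new reading comes with each control period).
- manip.camera(name): name is "scene" or "side" or "wrist"; returns (picture, depth): 400x640x3 uint8, blue, green, red; 400x640 float32, mm along the optical axis (not along the pixel's ray), 0 where there is no reading.
- manip.camera_model(name): a dict with "K" (3x3 intrinsics, pixels), "k1" (the pictures are not rectified: a ray, as slopes to the right and down, at radius r is drawn at 1 + k1 r^2 times it, then the intrinsics apply), "R" (3x3) and "t" (3): a world point X has camera coordinates R X + t. Camera axes: x right, y down, z forward; pixel columns grow to the right and rows downward; lengths in mm; the calibration is good to about 2 mm. A picture is of the moment at which its call begins: read the wrist's pose just before it. camera_model takes no time and is no camera call; for the wrist camera it gives the pose at the moment of the call.
- manip.sign_off(): hands the job in; it is judged then, once.
The state is a dict: "clock": time; "joints": joint angles; "qd": joint speeds; "effort": joint torques, N m; "eef_pos": TCP position; "eef_rot": TCP orientation; "wrist_force": force on the tool from outside, world axes, zero at the start; "moment": the same for the moment, N m; "finger_gap": finger opening in mm; "finger_force": force on a finger pad.
Only numpy, scipy, OpenCV 4.12 (cv2) and the standard library are available. Lean on these libraries where they do the work, as an engineer would, in place of code of your own. Each camera call takes 0.05 s, during which the arm holds its last target. There are 200 camera calls.

## Task

The two ball bearings lying on the bench go into the parts-washing tub to be rinsed: lower them in gently, without dropping them, so that both lie flat on the drain rack. Then take the tub's lid, which leans back on its stops, swing it forward to 45 degrees above shut and keep holding it there as a splash guard while I spray in underneath; it has no stay, so don't let it fall shut. Finish while still holding the lid at that angle, and leave the tools lying round about where they are.

Things in the scene. Friction and masses are not known exactly. Their poses are not given: they have to be found in the camera images.
- tub: Grey sheet-steel wash tub, open on top, fixed on a 3 mm black rubber mat: 140 mm (own x) by 250 mm (own y), walls 4 mm, rolled rim 8 mm thick, its top 119 mm above the mat. Origin: centre of the underside, on the mat; z up, x from the front wall to the back wall (lid hinge), y along the long side. A handle stands 22 mm out of each end, a brass drain cock 38 mm out of the +y end.
- rack (a point): Centre of the top of the flat drain rack (a grid of steel bars, 132 x 242 mm) inside the tub, 45 mm above the mat and 74 mm below the rim's top; same axes as the tub. Bearings are laid on this rack.
- hinge (a point): Point on the lid's hinge axis at the middle of the tub's back rim: 76 mm behind the tub's centre (own x) and 121 mm above the mat; same axes as the tub. The hinge axis is its y axis.
- lid (a joint): Lid angle, rad: 0 shut (level), 0.785 = 45 degrees above shut, 1.57 upright, 1.72 leaning back on its stops, where it rests at the start. It turns freely: let go below about 1.57 it falls shut, above that it falls back. The lid weighs 0.3 to 0.5 kg and is a 2 mm sheet, 150 (from hinge to front) x 262 mm, with a 16 mm edge turned down.
- lid_bar (a point): Middle of the lid's grip bar: straight, round, black, 14 mm thick, 100 mm free to grip, parallel to the hinge axis, 192 mm from it, in the lid's plane, on two thin steel arms; gap between bar and lid edge 30 mm. At lid angle a it is 192*cos(a) mm in front of the hinge (tub -x) and 192*sin(a) mm above it. Its axes turn with the lid: y along the bar, x from bar to hinge.
- bearing_1: Steel ball bearing, a flat ring 32 mm across and 10 mm high, lying flat on the bench; origin at the centre of its underside, z up; 80 g.
- bearing_2: The second ball bearing, the same as the first.
- grinder: Bystander: straight die grinder, 395 mm long, lying behind the tub to the left; origin at the centre of its underside.
- wrench: Bystander: steel combination wrench, 167 mm long, 6 mm thick; origin at the centre of its underside, long along its y.
- tape: Bystander: black roll of electrical tape, 55 mm across, 19 mm high; wider, higher and darker than the bearings; origin at the centre of its underside.
- driver: Bystander: screwdriver, 200 mm long, 34 mm high; origin at the centre of its underside, long along its y.

How it is judged:
By the outcome, as a careful person would: the job done as asked, in the order asked, and still so for the second after the job is handed in, while the arm keeps its last pose, push and grip.
It also fails if it takes over 72 s, if anything falls off the work surface, if the arm or the gripper's body presses on something with over 40 N, if the wrist force passes 120 N, or if a joint passes its speed limit or range.

## Working session

There is one attempt and no reset: what is moved stays moved. The work goes in short steps, Python scripts to look and compute and a tool call to move; the robot and the scene stay as the last step left them, time stands still between calls to the robot, and variables do not carry over. Pictures are saved under pics/ and viewed, at most 10 in all, crops included, and the job is handed in when it is done.

Besides the shell and the picture viewer there is one more tool, called after "Request:" as name(argument=value, ...), one argument or row to a line, values as JSON. jog_arm: Moves the arm, as the interface text tells. Its arguments: {"type":"object","properties":{"rows":{"type":"array"},"newtons":{"type":"number"}},"required":["rows"]}

```bash
mkdir -p pics; cat > h.py <<'E'
import numpy as np, cv2
from cell import manip
def grab(n):
    m=manip.camera_model(n); p,d=manip.camera(n); return p,d,m
def pts(d,m):
    K=np.array(m["K"],float);k1=m["k1"];h,w=d.shape
    u,v=np.meshgrid(np.arange(w),np.arange(h))
    q=cv2.undistortPoints(np.stack([u,v],-1).reshape(-1,1,2).astype(np.float64),K,np.array([k1,0,0,0.])).reshape(h,w,2)
    c=np.dstack([q*d[...,None],d])
    return (c-np.array(m["t"]).ravel())@np.array(m["R"])
E
python3 - <<'E'
from h import *
for n in ["scene","side","wrist"]:
    p,d,m=grab(n); cv2.imwrite(f"pics/{n}0.png",p); np.savez(f"{n}0.npz",p=p,d=d,X=pts(d,m)); print(n,m)
print(manip.read_state())
E
```

```text
scene {'K': array([[404.84133691,   0.        , 316.97891263],
       [  0.        , 404.84133691, 198.06902008],
       [  0.        ,   0.        ,   1.        ]]), 'k1': -0.06206813592777904, 'R': array([[ 0.74318662, -0.66906998,  0.00435938],
       [-0.48041899, -0.53814991, -0.69252601],
       [ 0.46569436,  0.51258174, -0.72137974]]), 't': array([-549.74340399,  194.41804136, 1091.3031385 ])}
side {'K': array([[384.24498766,   0.        , 320.66871914],
       [  0.        , 384.24498766, 194.23112413],
       [  0.        ,   0.        ,   1.        ]]), 'k1': -0.03658026548508411, 'R': array([[-0.98399562,  0.17663476, -0.02351113],
       [ 0.0947908 ,  0.40714214, -0.90843271],
       [-0.15088842, -0.89612245, -0.41736943]]), 't': array([ 570.75426738,  130.19245424, 1112.48962363])}
wrist {'K': array([[276.14805885,   0.        , 324.18382567],
       [  0.        , 276.14805885, 199.90451929],
       [  0.        ,   0.        ,   1.        ]]), 'k1': -0.029162977006267632, 'R': array([[ 9.99998998e-01,  4.77222559e-04, -1.33305739e-03],
       [ 7.95948461e-04, -9.68114162e-01,  2.50508154e-01],
       [-1.17100359e-03, -2.50508964e-01, -9.68113572e-01]]), 't': array([-549.24066598,  -26.4622064 ,  390.38994595])}
{'clock': 0.15, 'joints': array([-6.66084221e-02,  3.00305065e-01,  1.52144797e+00,  4.28170378e-05,
        1.32068966e+00, -6.66015727e-02]), 'qd': array([-0.00071415, -0.00261795, -0.00085204, -0.00082881, -0.00046253,
       -0.00124735]), 'effort': array([-2.50185103e-04, -5.31960297e+01, -3.52822959e+01,  7.07691838e-02,
        2.35654798e-02, -3.66386917e-05]), 'eef_pos': array([5.49805796e+02, 1.63088216e-02, 2.13033716e+02]), 'eef_rot': array([-3.14074726e+00, -9.79560331e-05,  1.57077882e+00]), 'wrist_force': array([0.07297231, 0.74983089, 0.32687456]), 'moment': array([0.02699427, 0.07401246, 0.02156018]), 'finger_force': 0.0, 'finger_gap': 93.91585944712097}
```

View pics/scene0.png

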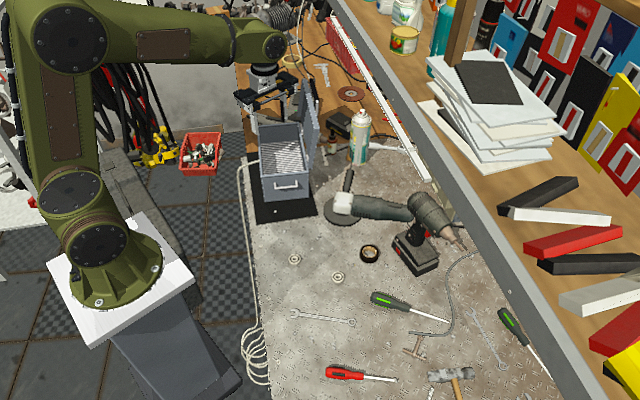

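View pics/side0.png

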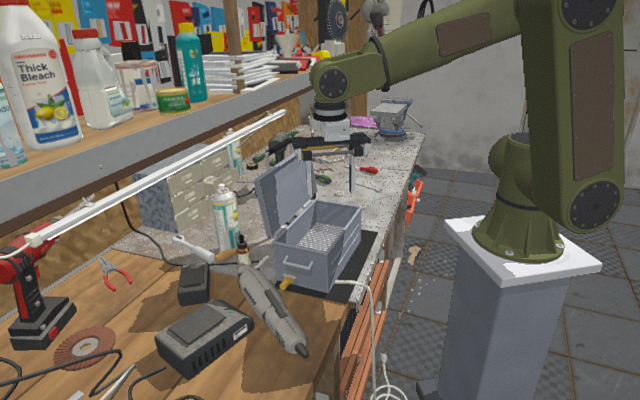

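The scene picture shows bearings at about (295,259) and (338,278), the tape at (370,253), the wrench at (322,317) and the tub at about (283,165) with its lid open on the far side. The side picture shows the tub near (318,240) with the lid leaning back toward the shelf.

```bash
python3 - <<'E'
from h import *
z=np.load("scene0.npz");X=z["X"];d=z["d"]
for n,(u,v) in {"b1":(295,259),"b2":(338,278),"tape":(370,253)}.items():
    P=X[v-14:v+15,u-14:u+15].reshape(-1,3);bench=np.median(P[:,2])
    for lo,hi in ((6,14),(14,25)):
        s=P[(P[:,2]>lo)&(P[:,2]<hi)]
        if len(s)>5: print(n,bench.round(1),(lo,hi),len(s),((s.max(0)+s.min(0))/2).round(1),np.ptp(s,0).round(1),np.median(s[:,2]).round(1))
# tub rim
for cam in("scene","side"):
    X=np.load(cam+"0.npz")["X"]; 
    box=(X[...,0]>350)&(X[...,0]<800)&(X[...,1]>-150)&(X[...,1]<450)
    h=np.histogram(X[box][:,2],bins=np.arange(-10,420,10));print(cam,h[0])
    m=box&(X[...,2]>115)&(X[...,2]<126)
    n,lab,st,c=cv2.connectedComponentsWithStats(m.astype(np.uint8))
    for i in range(1,n):
        if st[i,4]>40:
            s=X[lab==i]; print(st[i],s.mean(0).round(1),s.min(0).round(1),s.max(0).round(1),cv2.minAreaRect(s[:,:2].astype(np.float32)))
    L=box&(X[...,2]>135)&(X[...,2]<330)
    n,lab,st,c=cv2.connectedComponentsWithStats(L.astype(np.uint8))
    for i in range(1,n):
        if st[i,4]>60:
            s=X[lab==i]; print("L",st[i],s.mean(0).round(1),s.min(0).round(1),s.max(0).round(1))
# obstacles: shelf/rail heights
    for y in (0,200):
        b=(abs(X[...,1]-y)<150)&(X[...,2]>330)&(X[...,0]>500); print("high",y,X[b].min(0) if b.any() else None)
E
cat > /dev/null; python3 -c "
import cv2,numpy as np
s=cv2.imread('pics/scene0.png')[80:230,210:390]; t=cv2.imread('pics/side0.png')[130:300,220:390]
cv2.imwrite('pics/c1.png',np.hstack([cv2.resize(s,(400,400),interpolation=2),cv2.resize(t,(400,400),interpolation=2)]))"
```

```text
b1 0.0 (6, 14) 87 [ 385.7 -302.4    9.6] [32.5 29.8  7.2] 9.8
b2 0.3 (6, 14) 96 [ 441.9 -421.8    9.9] [94.3 30.2  7.4] 9.5
tape 0.9 (6, 14) 49 [ 544.8 -428.4   10.2] [47.8 48.5  7.4] 10.6
tape 0.9 (14, 25) 172 [ 548.6 -426.6   18.4] [55.  51.1  8.9] 18.4
scene [2285 1622  459  228  296 1299  361  213  241  333  251  236  327  288
   78   67   87   86   84   53   51   71   83   92   72   52   50   47
  264   64   26   81  258  215  169  545  101   86   51   97  129  125]
[258 122  51  56 429] [569.3 -25.7 119.9] [ 449.7 -149.6  115.1] [703.7 131.2 125.6] ((579.4380493164062, -12.718643188476562), (259.3760070800781, 148.0937042236328), 56.63480758666992)
L [297  78  22  78 929] [667.3 -36.3 233. ] [ 587.  -150.   135.2] [730.4  63.1 322.7]
L [234  84  65  52 739] [546.9 -15.  287.4] [463.3 -37.8 202.9] [635.9  31.2 329.7]
L [350 117  13  18 154] [ 792.2 -125.8  158.9] [ 784.1 -146.7  135. ] [ 799.9 -100.1  185.4]
high 0 [ 500.05254339 -149.91405659  330.01224643]
high 200 [501.50990228  50.084987   356.85604379]
side [8758 1809  572  710  942 2392 1312  532  530  640  586  586  655  369
  197  192  208  199  203  185  207  211  247  247  258  243  230  196
  251   70   64  119  493  236  285  527  118  127   94  113  163  155]
[272 200  90  56 702] [592.3   9.3 119.3] [ 450.7 -145.3  115. ] [704.4 137.8 125.9] ((581.3580322265625, -8.81585693359375), (256.4366149902344, 152.69677734375), 56.446712493896484)
L [ 253  138  118   99 4074] [636.2 -18.  236.4] [ 463.7 -149.8  135. ] [733.7  67.3 329.9]
L [231 192   6  19  81] [ 794.5 -106.9  156.9] [ 789.  -139.7  135. ] [799.9 -94.2 176.7]
high 0 [ 500.03061336 -149.99833524  330.00057263]
high 200 [500.03061336  50.009444   330.01122991]
```

View pics/c1.png

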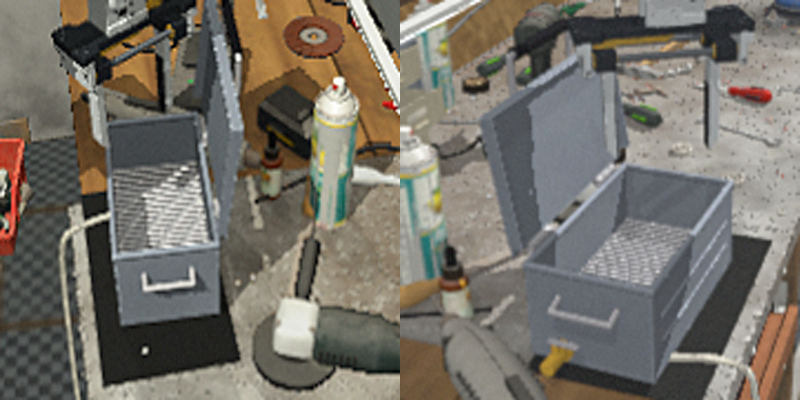

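View pics/wrist0.png

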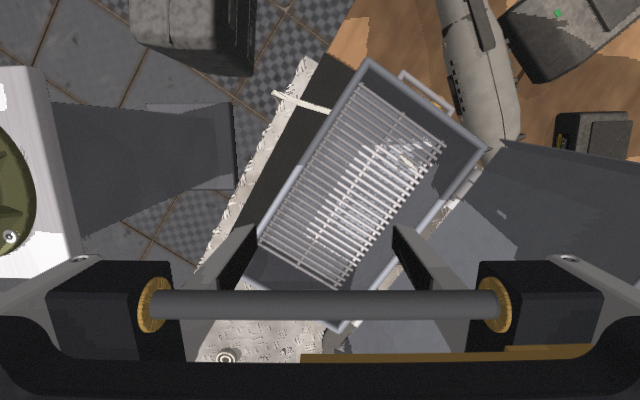

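The crop confirms the tub pose: the drain cock (brass) is at the +y end and the lid is on the shelf side. In the wrist view the rim corners are near (365,60), (488,150) and (335,330), so the tub's yaw is about -33.5°.

```bash
python3 - <<'E'
from h import *
from scipy.optimize import minimize
X=np.load("scene0.npz")["X"]
m=(X[...,2]>6.5)&(X[...,2]<13)&(X[...,0]>300)&(X[...,0]<520)&(X[...,1]<-230)&(X[...,1]>-500)
n,lab,st,c=cv2.connectedComponentsWithStats(m.astype(np.uint8))
for i in range(1,n):
    if st[i,4]>25: s=X[lab==i];print(st[i],((s.max(0)+s.min(0))/2).round(1),s.mean(0).round(1),np.ptp(s,0).round(1))
S=[]
for cam in("scene","side","wrist"):
    Y=np.load(cam+"0.npz")["X"]
    b=(Y[...,2]>117)&(Y[...,2]<125)&(Y[...,0]>430)&(Y[...,0]<720)&(Y[...,1]>-170)&(Y[...,1]<150)
    s=Y[b][:,:2]; S.append(s)
    def cost(p,s=s):
        a=p[2];q=(s-p[:2])@np.array([[np.cos(a),-np.sin(a)],[np.sin(a),np.cos(a)]])
        r=np.maximum(abs(q[:,0])-69,abs(q[:,1])-124); return np.minimum(abs(r),8).mean()
    f=min((minimize(cost,[580+dx,-10+dy,-.585],method="Nelder-Mead",options=dict(initial_simplex=[[580+dx,-10+dy,-.585],[590+dx,-10+dy,-.585],[580+dx,0+dy,-.585],[580+dx,-10+dy,-.55]])) for dx in(-8,0,8) for dy in(-8,0,8)),key=lambda r:r.fun)
    print(cam,len(s),f.x.round(3),f.fun.round(2))
Y=np.load("side0.npz")["X"]; Z=np.vstack([X.reshape(-1,3),Y.reshape(-1,3)])
a=-.585; q=(Z-[580,-10,0])@np.array([[np.cos(a),-np.sin(a),0],[np.sin(a),np.cos(a),0],[0,0,1]])
for lo in range(80,320,30):
    k=(q[:,0]>lo)&(q[:,0]<lo+30)&(abs(q[:,1])<160)&(q[:,2]>200)
    print("tubx",lo,np.histogram(q[k][:,2],bins=range(200,700,50))[0])
k=(abs(q[:,1])<60)&(q[:,0]>60)&(q[:,0]<140)&(q[:,2]>285)&(q[:,2]<340)
for h in range(285,340,6):
    j=k&(abs(q[:,2]-h-3)<3); print(h,j.sum(),q[j].mean(0).round(1),q[j].min(0)[:2].round(),q[j].max(0)[:2].round()) if j.any() else 0
E
```

```text
[289 254  12  10  80] [ 385.8 -302.4    9.6] [ 385.4 -301.7    9.7] [32.3 29.8  6.2]
[332 271  12  11  88] [ 431.4 -421.8    9.7] [ 431.4 -421.8    9.7] [30.9 30.2  6.3]
scene 397 [576.324 -12.155  -0.592] 2.46
side 586 [577.704  -5.823  -0.579] 2.07
wrist 4831 [575.843  -9.966  -0.583] 2.36
tubx 80 [1191  931  302    0    0    0    0    0    0]
tubx 110 [0 0 0 0 0 0 0 0 0]
tubx 140 [0 0 0 0 0 0 0 0 0]
tubx 170 [0 0 0 0 0 0 0 0 0]
tubx 200 [0 0 0 0 0 0 0 0 0]
tubx 230 [ 18   1  32 688 211   0   0   0   0]
tubx 260 [  17  114 1272 1347  397    0    0    0    0]
tubx 290 [  0   0 191 568   0   0   0   0   0]
285 8 [ 99.9 -43.3 287.8] [ 96. -60.] [104.  60.]
291 6 [100.1 -38.7 294.3] [ 97. -59.] [103.  59.]
297 5 [100.4 -34.6 299.5] [ 99. -59.] [102.  59.]
303 9 [ 97.4   6.  307.9] [ 96. -55.] [100.  57.]
309 57 [ 95.8   5.  312.1] [ 94. -56.] [106.  59.]
315 172 [ 99.7   0.9 318.1] [ 94. -60.] [107.  60.]
321 20 [101.2  -8.2 321.7] [ 98. -57.] [106.  52.]
```

Request:
jog_arm(
  rows=[-1.8,-3.3,0,0,0,0.11,0,-1.8,-3.3,0,0,0,0.11,0,-1.8,-3.3,0,0,0,0.11,0,-1.8,-3.3,0,0,0,0.11,0,-1.8,-3.3,0,0,0,0.11,0,-1.8,-3.3,0,0,0,0.11,0,-1.8,-3.3,0,0,0,0.11,0,-1.8,-3.3,0,0,0,0.11,0,-2.0,-3.8,0,0,0,0.107,0,0,0,-3,0,0,0,0,0,0,-3,0,0,0,0,0,0,-3,0,0,0,0,0,0,0,0,0,0,0,0,0,0,0,0,0,0],
)

```text
clock: 1.32
eef_pos: [388.8, -296.3, 123.2]
eef_rot: [3.141, -0.002, 2.544]
wrist_force: [-0.1, -0.7, 0.8]
finger_gap: 94.3
finger_force: 0.0
```

```bash
cat >> h.py <<'E'
def ring(cx,cy,base=0,cam="wrist",name=None,r=40):
    p,d,m=grab(cam); X=pts(d,m)
    k=(np.hypot(X[...,0]-cx,X[...,1]-cy)<r)&(X[...,2]>base+6)&(X[...,2]<base+14)
    n,lab,st,c=cv2.connectedComponentsWithStats(k.astype(np.uint8))
    for i in range(1,n):
        if st[i,4]>25: s=X[lab==i];print(st[i],"mid",((s.max(0)+s.min(0))/2).round(1),"mean",s.mean(0).round(1),"ext",np.ptp(s,0).round(1))
    if name: cv2.imwrite("pics/"+name,p)
    return p,X
def st():
    s=manip.read_state()
    for k in("clock","joints","eef_pos","eef_rot","wrist_force","finger_gap","finger_force"):print(k,np.round(s[k],3))
E
python3 -c "
from h import *
st(); ring(385.8,-302.4,name='w1.png')
import numpy as np"
```

```text
clock 1.317
joints [-0.726  0.265  1.79  -0.     1.088 -1.699]
eef_pos [ 388.804 -296.259  123.186]
eef_rot [ 3.141e+00 -2.000e-03  2.544e+00]
wrist_force [-0.146 -0.716  0.778]
finger_gap 94.294
finger_force 0.0
[304 182  30  30 614] mid [ 383.2 -300.2    8.7] mean [ 382.9 -300.1    9.1] ext [31.8 31.7  5.2]
```

Request:
jog_arm(
  rows=[-0.5,-0.45,-2.2,0,0,0.01,0,0,0,-3,0,0,0,0,0,0,-2,0,0,0,0,0,0,-2,0,0,0,0,0,0,-1,0,0,0,0.3,0,0,-0.6,0,0,0,0.4,0,0,-0.4,0,0,0,0.45,0,0,0,0,0,0,0.5],
  newtons=20,
)

```text
clock: 2.03
eef_pos: [384.6, -301.4, 12.1]
eef_rot: [-3.141, 0.001, 2.554]
wrist_force: [0.3, -0.1, 0.4]
finger_gap: 70.8
finger_force: 0.0
```

Request:
jog_arm(
  rows=[0,0,-0.15,0,0,0,0.8,0,0,0,0,0,0,1,0,0,0,0,0,0,1,0,0,0,0,0,0,1,0,0,0,0,0,0,1,0,0,0,0,0,0,1,0,0,0,0,0,0,1,0,0,0,0,0,0,1,0,0,0,0,0,0,1],
  newtons=20,
)

```text
clock: 2.78
eef_pos: [384.2, -301.2, 10.1]
eef_rot: [-3.142, 0.0, 2.554]
wrist_force: [-1.1, -0.0, 2.8]
finger_gap: 30.1
finger_force: 20.0
```

Request:
jog_arm(
  rows=[0,0,1,0,0,0,1,0,0,2,0,0,0,1,0,0,3,0,0,0,1,0,0,4,0,0,0,1,0,0,4,0,0,0,1,0,0,3,0,0,0,1,0,0,1,0,0,0,1,0,0,0,0,0,0,1],
)

```text
clock: 3.45
eef_pos: [384.7, -301.5, 192.5]
eef_rot: [-3.141, 0.004, 2.554]
wrist_force: [-0.2, -0.2, -0.4]
finger_gap: 30.5
finger_force: 20.0
```

```bash
python3 -c "
from h import *
st(); p,d,m=grab('wrist'); X=pts(d,m); cv2.imwrite('pics/w2.png',p[170:400,130:510]); np.savez('w2',X=X)
s=manip.read_state()['eef_pos']
k=(np.hypot(X[...,0]-s[0],X[...,1]-s[1])<17)&(abs(X[...,2]-s[2])<20); q=X[k]; print(k.sum(),np.percentile(q,[2,50,98],axis=0).round(1))
Y=pts(*grab('wrist')[1:]);k=(np.hypot(Y[...,0]-384,Y[...,1]+301)<20);print(np.percentile(Y[k][:,2],[5,50,95]) if k.any() else 'hidden')
"
```

```text
clock 3.45
joints [-0.74   0.18   1.72   0.     1.237 -1.723]
eef_pos [ 384.701 -301.549  192.523]
eef_rot [-3.141  0.004  2.554]
wrist_force [-0.189 -0.158 -0.437]
finger_gap 30.489
finger_force 19.995
1783 [[ 368.4 -315.4  184. ]
 [ 382.8 -300.1  191.5]
 [ 398.  -285.5  204.3]]
[ -1.14439388 198.41488074 306.17328668]
```

View pics/w2.png

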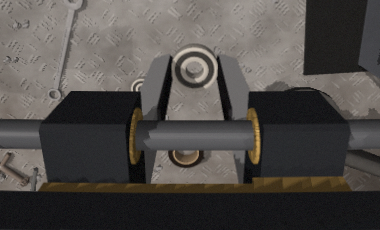

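The crop shows the bearing held flat between both pads at (195,67).

Request:
jog_arm(
  rows=[1,1.5,0,0,0,0,1,2,3.2,0,0,0,0,1,2,3.2,0,0,0,0,1,2,3.2,0,0,0,0,1,2,3.2,0,0,0,0,1,2,3.2,0,0,0,0,1,2,3.2,0,0,0,0,1,2,3.2,0,0,0,0,1,2,3.2,0,0,0,0,1,2,3.1,0,0,0,0,1,2,2.5,0,0,0,0,1,0.25,0.5,0,0,0,0,1,0,0,0,0,0,0,1,0,0,0,0,0,0,1],
)

```text
clock: 4.72
eef_pos: [595.8, 30.7, 187.9]
eef_rot: [-3.14, -0.003, 2.554]
wrist_force: [0.7, -0.0, -1.8]
finger_gap: 30.1
finger_force: 20.0
```

```bash
python3 - <<'E'
from h import *
st(); p,d,m=grab('wrist'); X=pts(d,m); cv2.imwrite('pics/w3.png',p)
a=-.584;q=(X-[576.5,-9.5,0])@np.array([[np.cos(a),-np.sin(a),0],[np.sin(a),np.cos(a),0],[0,0,1]])
k=(abs(q[...,2]-119)<6)&(abs(q[...,1])<100)&(abs(abs(q[...,0])-70)<15)
for s in(-1,1):
    j=k&(q[...,0]*s>0)
    if j.sum()>20: print("rim",s,j.sum(),np.percentile(q[j],[5,50,95],axis=0).round(1))
k=(abs(q[...,0])<60)&(abs(q[...,1])<115)&(q[...,2]>30)&(q[...,2]<60);print("rack z",np.percentile(q[k][:,2],[10,50,80,95]).round(1))
E
```

```text
clock 4.717
joints [-0.01   0.426  1.41  -0.     1.308 -0.993]
eef_pos [595.812  30.684 187.88 ]
eef_rot [-3.140e+00 -3.000e-03  2.554e+00]
wrist_force [ 0.721 -0.005 -1.779]
finger_gap 30.12
finger_force 19.995
rim -1 2114 [[-71.3 -89.5 118.8]
 [-68.   -2.8 121. ]
 [-64.4  89.9 122.5]]
rim 1 535 [[ 63.6  18.  116.1]
 [ 65.9  46.3 120.7]
 [ 70.1  69.3 122.5]]
rack z [45.2 47.  47.8 48.4]
```

Request:
jog_arm(
  rows=[0,0,-2,0,0,0,1,0,0,-3,0,0,0,1,0,0,-3,0,0,0,1,0,0,-2.5,0,0,0,1,0,0,-1,0,0,0,1,0,0,-0.8,0,0,0,1,0,0,0,0,0,0,1,0,0,0,0,0,0,1],
)

```text
clock: 5.43
eef_pos: [597.1, 30.5, 68.1]
eef_rot: [3.141, 0.001, 2.553]
wrist_force: [0.5, 0.0, -0.9]
finger_gap: 30.6
finger_force: 20.0
```

Request:
jog_arm(
  rows=[0,0,-0.5,0,0,0,1,0,0,-0.2,0,0,0,1,0,0,-0.1,0,0,0,1,0,0,0,0,0,0,1,0,0,0,0,0,0,1],
)

```text
clock: 5.85
eef_pos: [596.7, 31.0, 59.2]
eef_rot: [3.141, 0.0, 2.554]
wrist_force: [-0.0, 0.1, 0.2]
finger_gap: 30.7
finger_force: 20.0
```

Request:
jog_arm(
  rows=[0,0,-0.1,0,0,0,1,0,0,0,0,0,0,1,0,0,0,0,0,0,1],
)

```text
clock: 6.1
eef_pos: [596.8, 31.0, 58.2]
eef_rot: [3.141, 0.0, 2.554]
wrist_force: [1.2, 0.2, 0.9]
finger_gap: 30.8
finger_force: 20.0
```

Request:
jog_arm(
  rows=[0,0,-0.1,0,0,0,1,0,0,0,0,0,0,1,0,0,0,0,0,0,1],
)

```text
clock: 6.35
eef_pos: [596.9, 31.0, 58.1]
eef_rot: [3.141, 0.001, 2.554]
wrist_force: [-4.4, 0.6, 10.1]
finger_gap: 30.2
finger_force: 20.0
```

Request:
jog_arm(
  rows=[0,0,0,0,0,0,0.6,0,0,0,0,0,0,0.5,0,0,0,0,0,0,0.4,0,0,0,0,0,0,0.4,0,0,0.5,0,0,0,0.4,0,0,1,0,0,0,0.4,0,0,2,0,0,0,0.4,0,0,3,0,0,0,0.4,0,0,3,0,0,0,0.4,0,0,3,0,0,0,0.4,0,0,1,0,0,0,0.4,0,0,0,0,0,0,0.4],
)

```text
clock: 7.35
eef_pos: [597.6, 31.0, 195.5]
eef_rot: [3.139, 0.005, 2.554]
wrist_force: [-0.3, -0.3, 0.6]
finger_gap: 56.2
finger_force: 0.0
```

```bash
python3 - <<'E'
from h import *
p,X=ring(597,31,base=48,name="w4.png",r=35); print(manip.read_state()['eef_pos'])
E
```

```text
[310 178  28  27 517] mid [595.7  31.7  57.1] mean [595.4  31.9  57.1] ext [31.7 31.7  6.2]
[596.8602274  30.9459224 192.9176857]
```

Request:
jog_arm(
  rows=[-1,-2,0,0,0,0,0.4,-2.2,-3.2,0,0,0,0,0.3,-2.2,-3.2,0,0,0,0,0.2,-2.2,-3.2,0,0,0,0,0.2,-2.2,-3.2,0,0,0,0,0.2,-2.2,-3.3,0,0,0,0,0.2,-1,-3.8,0,0,0,0,0.2,-0.8,-3.8,0,0,0,0,0.2,-0.7,-3.8,0,0,0,0,0.2,-0.6,-3.8,0,0,0,0,0.2,-0.6,-3.8,-2,0,0,0,0.2,-0.5,-3.8,-2,0,0,0,0.2,-0.5,-3.2,-2.5,0,0,0,0.2,0,-1,-0.5,0,0,0,0.2,0,0,0,0,0,0,0.2,0,0,0,0,0,0,0.2],
)

```text
clock: 8.73
eef_pos: [429.9, -416.4, 122.6]
eef_rot: [3.141, -0.002, 2.553]
wrist_force: [0.4, -0.4, -0.3]
finger_gap: 75.2
finger_force: 0.0
```

```bash
python3 - <<'E'
from h import *
st(); p,X=ring(431,-421,name="w5.png",r=40)
E
```

```text
clock 8.733
joints [-0.831  0.492  1.473  0.     1.178 -1.813]
eef_pos [ 429.869 -416.407  122.554]
eef_rot [ 3.141e+00 -2.000e-03  2.553e+00]
wrist_force [ 0.384 -0.352 -0.29 ]
finger_gap 75.153
finger_force 0.0
[307 189  30  29 599] mid [ 431.6 -421.6    8.8] mean [ 431.5 -421.4    9.1] ext [31.4 31.6  5.1]
```

Request:
jog_arm(
  rows=[0.15,-0.45,-2.2,0,0,0,0.2,0,0,-3,0,0,0,0.2,0,0,-2.5,0,0,0,0.2,0,0,-2,0,0,0,0.2,0,0,-1,0,0,0,0.2,0,0,-0.5,0,0,0,0.3,0,0,0,0,0,0,0.4,0,0,0,0,0,0,0.45],
)

```text
clock: 9.45
eef_pos: [432.3, -421.8, 12.9]
eef_rot: [-3.141, 0.002, 2.554]
wrist_force: [-0.4, -0.3, 1.0]
finger_gap: 58.9
finger_force: 0.0
```

Request:
jog_arm(
  rows=[0,0,-0.2,0,0,0,0.7,0,0,0,0,0,0,1,0,0,0,0,0,0,1,0,0,0,0,0,0,1,0,0,0,0,0,0,1,0,0,0,0,0,0,1,0,0,0,0,0,0,1,0,0,0,0,0,0,1],
  newtons=20,
)

```text
clock: 10.12
eef_pos: [431.7, -421.8, 9.8]
eef_rot: [-3.141, 0.0, 2.554]
wrist_force: [-0.5, 0.2, 5.9]
finger_gap: 30.6
finger_force: 20.0
```

Request:
jog_arm(
  rows=[0,0,1,0,0,0,1,0,0,2,0,0,0,1,0,0,3,0,0,0,1,0,0,4,0,0,0,1,0,0,4,0,0,0,1,0,0,3.5,0,0,0,1,0,0,1,0,0,0,1,0.4,2.2,0,0,0,0,1,0.6,3.7,0,0,0,0,1,0.6,3.7,0,0,0,0,1,0.6,3.7,0,0,0,0,1,0.6,3.7,0,0,0,0,1,0.6,3.7,0,0,0,0,1,1.2,3.7,0,0,0,0,1,2,3.3,0,0,0,0,1,2,3.3,0,0,0,0,1,2,3.3,0,0,0,0,1,1,2.5,0,0,0,0,1,0,1,0,0,0,0,1,0,0,0,0,0,0,1],
)

```text
clock: 11.78
eef_pos: [547.3, -41.9, 194.0]
eef_rot: [-3.141, -0.001, 2.556]
wrist_force: [0.2, -1.2, -0.1]
finger_gap: 30.6
finger_force: 20.0
```

Request:
jog_arm(
  rows=[0,-0.15,-2,0,0,0,1,0,0,-3,0,0,0,1,0,0,-3,0,0,0,1,0,0,-2.5,0,0,0,1,0,0,-1.5,0,0,0,1,0,0,-0.9,0,0,0,1,0,0,-0.3,0,0,0,1,0,0,0,0,0,0,1,0,0,0,0,0,0,1],
)

```text
clock: 12.53
eef_pos: [547.9, -45.7, 63.5]
eef_rot: [3.141, 0.001, 2.553]
wrist_force: [0.0, 0.4, -0.5]
finger_gap: 30.2
finger_force: 20.0
```

Request:
jog_arm(
  rows=[0,0,-0.4,0,0,0,1,0,0,-0.1,0,0,0,1,0,0,0,0,0,0,1,0,0,0,0,0,0,1],
)

```text
clock: 12.87
eef_pos: [547.8, -45.3, 57.8]
eef_rot: [3.141, 0.001, 2.554]
wrist_force: [-0.1, -0.4, 2.1]
finger_gap: 30.2
finger_force: 20.0
```

Request:
jog_arm(
  rows=[0,0,-0.05,0,0,0,1,0,0,0,0,0,0,1,0,0,0,0,0,0,1],
)

```text
clock: 13.12
eef_pos: [547.8, -45.3, 57.8]
eef_rot: [3.141, 0.001, 2.554]
wrist_force: [-2.3, -0.2, 7.2]
finger_gap: 30.7
finger_force: 20.0
```

Request:
jog_arm(
  rows=[0,0,0,0,0,0,0.6,0,0,0,0,0,0,0.5,0,0,0,0,0,0,0.4,0,0,0,0,0,0,0.4,0,0,0.5,0,0,0,0.4,0,0,1,0,0,0,0.4,0,0,2,0,0,0,0.4,0,0,3,0,0,0,0.4,0,0,3,0,0,0,0.4,0,0,3,0,0,0,0.4,0,0,1,0,0,0,0.4,0,0,0,0,0,0,0.4],
)

```text
clock: 14.12
eef_pos: [548.6, -45.3, 195.3]
eef_rot: [3.139, 0.005, 2.554]
wrist_force: [-0.0, 0.2, -0.8]
finger_gap: 56.5
finger_force: 0.0
```

```bash
python3 - <<'E'
from h import *
p,X=ring(548,-45,base=48,name="w6.png",r=35);ring(597,31,base=48,r=35); st()
E
```

```text
[311 179  27  28 514] mid [547.7 -44.9  56.9] mean [547.5 -44.9  57. ] ext [31.8 31.4  5.7]
[390 178  27  28 526] mid [595.2  31.4  56.7] mean [594.9  31.4  57. ] ext [30.9 31.1  5.3]
clock 14.217
joints [-0.149  0.317  1.552 -0.     1.274 -1.132]
eef_pos [547.235 -45.163 191.347]
eef_rot [-3.141 -0.     2.554]
wrist_force [-0.391  0.284  0.35 ]
finger_gap 56.484
finger_force 0.0
```

View pics/w6.png

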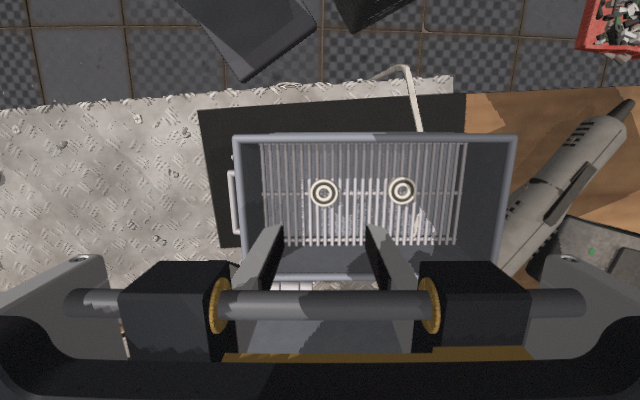

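Both bearings lie flat on the rack, at (323,193) and (402,190). Next I raise the arm and turn it for the lid bar.

Request:
jog_arm(
  rows=[0,0,3,0,0,0,0.3,0,0,4,0,0,0,0.3,0,0,4,0,0,0,0.3,0,0,4,0,0,-0.12,0.3,0,0,4,0,0,-0.12,0.3,0,0,1,0,0,-0.12,0.3,0.5,0,0,0,0,-0.12,0.3,1,0,0,0,0,-0.12,0.3,1,0,0,0,0,-0.12,0.3,1,0,0,0,0,-0.12,0.3,1,0,0,0,0,-0.12,0.3,1,0,0,0,0,-0.12,0.3,1,0,0,0,0,-0.12,0.3,1,0,0,0,0,-0.12,0.3,1,0,0,0,0,-0.12,0.3,0.5,-0.5,0,0,0,-0.12,0.3,1,-0.5,0,-0.048,-0.073,0,0.3,0,0,0,-0.048,-0.073,0,0.3,0,0,0,-0.048,-0.073,0,0.3,0,0,0,0,0,0,0.3],
)

```text
clock: 15.88
eef_pos: [646.9, -54.3, 390.0]
eef_rot: [2.878, 0.003, 0.995]
wrist_force: [0.1, 0.1, 0.7]
finger_gap: 65.9
finger_force: 0.0
```

```bash
cat >> h.py <<'E'
from scipy.spatial.transform import Rotation as Ro
C=np.array([576.5,-9.5,0]);A=-.584;T=np.array([[np.cos(A),-np.sin(A),0],[np.sin(A),np.cos(A),0],[0,0,1]])
def tub(P): return (P-C)@T
def tool():
    s=manip.read_state(); R=Ro.from_euler("xyz",s["eef_rot"]).as_matrix(); g=np.array(s["eef_pos"])-11*R[:,2]
    print("grasp tub",tub(g).round(1),"z dir",(R[:,2]@T).round(3),"y dir",(R[:,1]@T).round(3)); return g,R
E
python3 - <<'E'
from h import *
st(); tool()
for n in("scene","side","wrist"):
    p,d,m=grab(n); X=pts(d,m); q=tub(X); cv2.imwrite(f"pics/{n}7.png",p)
    k=(abs(q[...,1])<45)&(q[...,0]>80)&(q[...,0]<130)&(q[...,2]>302)&(q[...,2]<330)
    if k.sum()>8: print(n,k.sum(),np.percentile(q[k],[3,50,97],axis=0).round(1))
    k=(abs(q[...,1])<110)&(q[...,0]>75)&(q[...,0]<130)&(q[...,2]>150)&(q[...,2]<270)
    if k.sum()>50: print(" lid slope",np.polyfit(q[k][:,2]-124,q[k][:,0],1).round(3))
E
```

```text
clock 15.883
joints [-0.09   0.337  1.094 -0.125  1.479  0.482]
eef_pos [646.853 -54.305 389.976]
eef_rot [2.878 0.003 0.995]
wrist_force [0.067 0.135 0.693]
finger_gap 65.912
finger_force 0.0
grasp tub [ 80.5   1.4 400.6] z dir [ 0.26  -0.    -0.965] y dir [0.965 0.009 0.26 ]
scene 77 [[ 97.4 -42.9 314. ]
 [103.5  -5.5 319.5]
 [109.9  42.2 321.6]]
 lid slope [ 0.162 76.068]
side 116 [[ 97.1 -41.7 307.7]
 [100.1   2.  316.4]
 [107.5  42.3 320. ]]
 lid slope [ 0.152 76.555]
wrist 1375 [[ 98.  -41.8 313.8]
 [103.1   2.5 319.3]
 [110.6  42.7 321.1]]
 lid slope [ 0.151 76.41 ]
```

Request:
jog_arm(
  rows=[0.2,-0.15,-1,0,0,0,0.3,0.4,-0.3,-2,0,0,0,0.3,0.5,-0.35,-2,0,0,0,0.3,0.4,-0.3,-2,0,0,0,0.3,0.3,-0.25,-1.2,0,0,0,0.3,0.1,-0.05,-0.45,0,0,0,0.3,0,0,0,0,0,0,0.3,0,0,0,0,0,0,0.3],
)

```text
clock: 16.7
eef_pos: [666.8, -69.3, 306.1]
eef_rot: [2.879, 0.001, 0.993]
wrist_force: [-0.9, -0.3, 0.5]
finger_gap: 66.0
finger_force: 0.0
```

```bash
python3 - <<'E'
from h import *
st(); tool()
E
```

```text
clock 16.7
joints [-0.112  0.395  1.203 -0.121  1.31   0.483]
eef_pos [666.811 -69.297 306.12 ]
eef_rot [2.879e+00 1.000e-03 9.930e-01]
wrist_force [-0.947 -0.326  0.521]
finger_gap 66.032
finger_force 0.0
grasp tub [ 1.055e+02 -1.000e-01  3.167e+02] z dir [ 0.259  0.001 -0.966] y dir [0.966 0.007 0.259]
```

Request:
jog_arm(
  rows=[-0.05,0.05,-0.25,0,0,0,0.5,0,0,0,0,0,0,0.6,0,0,0,0,0,0,0.7,0,0,0,0,0,0,0.8,0,0,0,0,0,0,0.9,0,0,0,0,0,0,1,0,0,0,0,0,0,1,0,0,0,0,0,0,1,0,0,0,0,0,0,1,0,0,0,0,0,0,1],
  newtons=15,
)

```text
clock: 17.53
eef_pos: [666.1, -68.7, 303.0]
eef_rot: [2.879, 0.001, 0.994]
wrist_force: [-0.1, -0.4, 0.0]
finger_gap: 13.6
finger_force: 15.0
```

```bash
python3 - <<'E'
from h import *
st(); tool()
# waypoints: lid from 1.72 to .785, tool tilt from .262 to .785
H=np.array([76,0,124.]);N=18
al=np.linspace(1.72,.785,N+1)
for i in (0,6,12,18): print(al[i].round(3),(H+192*np.array([-np.cos(al[i]),0,np.sin(al[i])])).round(1))
# per-row shift of TCP in world cm
ti=np.linspace(.262,.785,N+1)
P=[H+192*np.array([-np.cos(a),0,np.sin(a)])+11*np.array([np.sin(t),0,-np.cos(t)]) for a,t in zip(al,ti)]
print((np.diff(P,axis=0)@T.T/10).round(2).tolist()); print((-(ti[1]-ti[0])*T[:,1]).round(4))
E
```

```text
clock 17.533
joints [-0.111  0.394  1.21  -0.122  1.304  0.484]
eef_pos [666.064 -68.712 303.016]
eef_rot [2.879e+00 1.000e-03 9.940e-01]
wrist_force [-0.137 -0.403  0.038]
finger_gap 13.566
finger_force 15.0
grasp tub [104.5  -0.  313.6] z dir [ 0.259  0.001 -0.966] y dir [0.966 0.007 0.259]
1.72 [104.5   0.  313.9]
1.408 [ 44.9   0.  313.5]
1.097 [-11.7   0.  294.8]
0.785 [-59.8   0.  259.7]
[[-0.8, 0.53, 0.13], [-0.8, 0.53, 0.08], [-0.81, 0.53, 0.03], [-0.81, 0.53, -0.02], [-0.8, 0.53, -0.07], [-0.8, 0.53, -0.12], [-0.79, 0.52, -0.17], [-0.78, 0.52, -0.22], [-0.77, 0.51, -0.27], [-0.76, 0.5, -0.32], [-0.75, 0.49, -0.37], [-0.73, 0.48, -0.41], [-0.71, 0.47, -0.46], [-0.69, 0.45, -0.5], [-0.66, 0.44, -0.55], [-0.64, 0.42, -0.59], [-0.61, 0.4, -0.63], [-0.58, 0.39, -0.66]]
[-0.016  -0.0242 -0.    ]
```

Request:
jog_arm(
  rows=[0,0,0,0,0,0,1,0,0,0,0,0,0,1,-0.8,0.53,0.13,-0.016,-0.024,0,1,-0.8,0.53,0.08,-0.016,-0.024,0,1,-0.81,0.53,0.03,-0.016,-0.024,0,1,-0.81,0.53,-0.02,-0.016,-0.024,0,1,-0.8,0.53,-0.07,-0.016,-0.024,0,1,-0.8,0.53,-0.12,-0.016,-0.024,0,1,0,0,0,0,0,0,1],
  newtons=30,
)

```text
clock: 18.28
eef_pos: [616.7, -36.1, 303.6]
eef_rot: [2.705, 0.003, 0.994]
wrist_force: [-0.4, -2.0, 0.0]
finger_gap: 13.2
finger_force: 30.0
```

```bash
python3 - <<'E'
from h import *
st(); g,R=tool(); q=tub(g)-[76,0,124]; print(np.hypot(q[0],q[2]),np.arctan2(q[2],-q[0]))
E
```

```text
clock 18.283
joints [-0.022  0.2    1.494 -0.258  1.085  0.633]
eef_pos [616.743 -36.089 303.556]
eef_rot [2.705 0.003 0.994]
wrist_force [-0.435 -2.014  0.034]
finger_gap 13.19
finger_force 29.981
grasp tub [ 43.6   0.  313.5] z dir [ 0.423  0.    -0.906] y dir [0.906 0.008 0.423]
192.27583402029043 1.4013723446195547
```

Forces are low and the grasp point stays on the bar's arc (192.3 mm from the hinge). I continue the swing.

Request:
jog_arm(
  rows=[-0.79,0.52,-0.17,-0.016,-0.024,0,1,-0.78,0.52,-0.22,-0.016,-0.024,0,1,-0.77,0.51,-0.27,-0.016,-0.024,0,1,-0.76,0.5,-0.32,-0.016,-0.024,0,1,-0.75,0.49,-0.37,-0.016,-0.024,0,1,-0.73,0.48,-0.41,-0.016,-0.024,0,1,0,0,0,0,0,0,1],
)

```text
clock: 18.87
eef_pos: [571.3, -6.0, 285.5]
eef_rot: [2.532, 0.005, 0.993]
wrist_force: [-0.4, -0.0, 0.4]
finger_gap: 13.0
finger_force: 30.0
```

```bash
python3 - <<'E'
from h import *
st(); g,R=tool(); q=tub(g)-[76,0,124]; print(np.hypot(q[0],q[2]),np.arctan2(q[2],-q[0]))
E
```

```text
clock 18.867
joints [ 0.09   0.06   1.745 -0.476  0.895  0.883]
eef_pos [571.337  -5.992 285.525]
eef_rot [2.532 0.005 0.993]
wrist_force [-0.421 -0.009  0.393]
finger_gap 12.982
finger_force 29.99
grasp tub [-1.250e+01  1.000e-01  2.945e+02] z dir [ 0.572 -0.    -0.82 ] y dir [0.82  0.008 0.572]
192.15761663664702 1.0919560432411972
```

Request:
jog_arm(
  rows=[-0.71,0.47,-0.46,-0.016,-0.024,0,1,-0.69,0.45,-0.5,-0.016,-0.024,0,1,-0.66,0.44,-0.55,-0.016,-0.024,0,1,-0.64,0.42,-0.59,-0.016,-0.024,0,1,-0.6,0.4,-0.62,-0.016,-0.024,0,1,-0.56,0.36,-0.63,-0.016,-0.024,0,1,0,0,0,0,0,0,1,0,0,0,0,0,0,1,0,0,0,0,0,0,1,0,0,0,0,0,0,1],
)

```text
clock: 19.7
eef_pos: [533.9, 18.7, 252.5]
eef_rot: [2.361, 0.006, 0.991]
wrist_force: [-1.0, 6.4, 1.1]
finger_gap: 12.7
finger_force: 30.0
```

```bash
python3 - <<'E'
from h import *
st(); g,R=tool(); q=tub(g)-[76,0,124]; print(np.hypot(q[0],q[2]),np.arctan2(q[2],-q[0]))
for n in("scene","side"):
    p,d,m=grab(n); X=pts(d,m); q=tub(X); cv2.imwrite(f"pics/{n}8.png",p)
    w=q-[76,0,124]; k=(abs(q[...,1])<125)&(abs(q[...,1])>60)&(q[...,0]>-40)&(q[...,0]<65)&(w[...,2]>20)&(w[...,2]<120)
    if k.sum()>50: print(n,k.sum(),"angle",np.median(np.arctan2(w[k][:,2],-w[k][:,0])))
E
python3 -c "
import cv2,numpy as np
s=cv2.imread('pics/scene8.png'); t=cv2.imread('pics/side8.png')
cv2.imwrite('pics/c8.png',np.hstack([cv2.resize(s[60:320,200:460],(400,400)),cv2.resize(t[60:310,210:460],(400,400))]))"
```

```text
clock 19.7
joints [ 0.216 -0.005  1.962 -0.818  0.765  1.281]
eef_pos [533.906  18.733 252.458]
eef_rot [2.361 0.006 0.991]
wrist_force [-1.003  6.4    1.062]
finger_gap 12.722
finger_force 30.012
grasp tub [-5.880e+01  1.000e-01  2.603e+02] z dir [ 0.704 -0.001 -0.71 ] y dir [0.71  0.007 0.704]
191.71026977122756 0.7906545593027581
scene 827 angle 0.8190103632417484
side 204 angle 0.7997258728456458
```

View pics/c8.png

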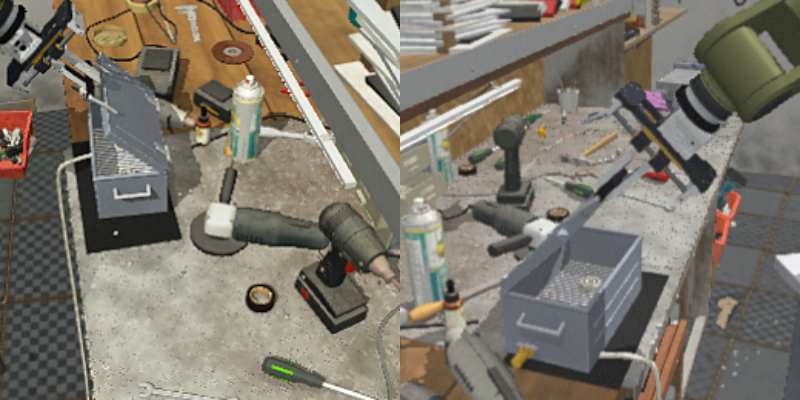

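The crop shows the lid at about 45°, held by its bar, with a bearing visible on the rack and the bystanders undisturbed. The grasp position gives a lid angle of 0.79 rad.

```bash
python3 -c "
from h import *
print(manip.sign_off())"
```

```text
the job is handed in; nothing more can be done
None
```

Both bearings lie flat on the drain rack, and the arm is holding the lid by its bar at about 45° (0.79 rad); the job was handed in at about 20 s of the 72 s allowed.

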